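# Tip the burnt-out transformer into the scrap bin

## Task

On the raised bench shelf, the mains transformer with the red tape is burnt out: slide it along the shelf and tip it over the end into the red scrap bin, so that it lies in the bin. It is too heavy to lift, so push it; leave the sound transformer with the green tape standing where it is.

Things in the scene. Friction and masses are not known exactly. Their poses are not given: they have to be found in the camera images.
- scrap_centre (a point): centre (half-way up) of the burnt-out transformer: dark steel block with a wide RED tape band over its top; 84 mm along its x, 72 mm along its y, 66 mm high, about 2 kg, flat sides. It stands loose on the raised shelf, z axis up, its x axis within about 15 degrees of the shelf's x axis.
- sound_centre (a point): centre (half-way up) of the sound transformer: the same block, 84 x 72 x 66 mm, but with a GREEN tape band. It stands beside the other one, about 140 to 175 mm nearer to the robot or farther from it along the shelf's x. To be left where it is.
- red_bin: fixed red open scrap bin, 340 mm along its x, 200 mm along its y, 85 mm high, walls and floor 5 mm thick; origin at the centre of its underside, on the table (z = 0), z up. It stands against the left (+y) or right (-y) end of the shelf, axes parallel to the shelf's, 6 mm off: the shelf's end edge is 106 mm from the bin's origin along y. An identical BLUE bin, not for scrap, stands at the other end.
- shelf: fixed raised bench shelf: flat brown board on white legs, 420 mm along its x, 300 mm along its y, top 100 mm above the table (15 mm above the bin's rim), no lip at its ends; origin on the table under its centre, z up. A soldering iron stand (up to 85 mm high) and a hand multimeter stand along its far (+x) side, beyond both transformers.
Not all that is in view belongs to the job. Leave any orange look-alike of the part that bears scrap_centre alone. Leave any orange look-alike of the part that bears sound_centre alone.

How it is judged:
By the outcome, as a careful person would: the job done as asked, in the order asked, and still so for the second after the job is handed in, with the robot touching nothing.
It also fails if it takes over 38 s, if anything falls off the work surface, if the arm or the gripper's body presses on something with over 40 N, if the wrist force passes 120 N, or if a joint passes its speed limit or range.

## Robot

A 6-joint arm with a two-finger parallel gripper is mounted at the origin on the work surface. World frame = base frame: x ahead of the robot, y to its left, z up, the work surface at z = 0. Lengths are in m, angles in degrees, forces in N, time in s.
With the tool pointing down it reaches from about 0.275 to 0.825 m from the base axis. Payload 4.9 kg.
Tool frame: the origin (TCP) lies between the finger pads; the fingertips stand 11 mm ahead of it and the grasp point (between the pads) lies 8 mm behind it (env.nose_length is the distance from the TCP to the fingertips, in m); x points along the fingers, y is the direction in which the jaws open and shut, and the axes are right-handed (so a half turn about x gives the same grasp; the last joint's range is limited). The gripper opens to 85 mm and grips with 20 to 120 N. Pads are 22 mm wide; open, the fingers measure 114 mm over their backs; the gripper's body (76 mm by 85 mm) begins 54 mm behind the grasp point. The pads swing forward as they close: fully open they stand 13 mm farther back than shut.
Start: joints at [59.519, 18.69, -11.035, 60.275, 0, 82.311], TCP at [0.213, 0.507, 0.242] pointing down, gripper open.
Joint ranges: [-152.03, 152.03], [-55.5, 102.48], [-74.3, 77.21], [-110.64, 120.58], [-84.22, 78.4], [-180, 180]. Speed limits (degrees/s): [147.25, 147.25, 180, 180, 180, 180].

## Interface

Orientations are given as [roll, pitch, yaw] about the fixed x, y, z axes, in that order (R = Rz(yaw) Ry(pitch) Rx(roll)).
In Python, from workcell import env gives the robot as it stands.
- The arm moves only by the tool send_rows, never from a script. Its argument "steps" is text: rows parted by semicolons, each of 4 numbers parted by spaces: the shift along the tool's x, y, z in mm, then the turn about the tool's x in rad. In form: dx dy dz roll; .... A call has 1 to 20 rows; each row is the pose to reach, as a shift and turn from the pose commanded when the call began, along the tool's axes at that moment; what a row does not reach only later rows make up. A row lasts 1/10 s, in which the tool goes at most 50 mm and 8.59 degrees, less where a joint would pass 70% of its speed; a pose out of reach is approached as far as the arm can. A call with a gripper value outside its range is refused whole. "fingers" is the finger opening in mm, from 0 to 85.4, set as the call begins (left out, the last holds). The fingers move at their own pace and stop on an object; the grip force is fixed at half the most. Time passes only in rows, so rows that repeat a pose let the fingers close. It gives the time, the measured TCP pose, the force and the opening at its end, in the units of the state.
- env.read_state(): the state, without advancing time (a new reading comes with each control period).
- env.capture(name): name is "scene" or "top"; returns the picture (400x640x3 uint8, red, green, blue); there is no depth.
- env.get_calibration(name): a dict with "mtx" (3x3 intrinsics, pixels), "rvec" (rotation vector, rad) and "tvec" (3), from world to camera coordinates, as OpenCV has them. Camera axes: x right, y down, z forward; pixel columns grow to the right and rows downward; lengths in m; the calibration is good to about 2 mm. A picture is of the moment at which its call begins. get_calibration takes no time and is no camera call.
- env.job_done(): hands the job in, once; it reports no verdict.
The state is a dict: "time": time; "q": joint angles; "dq": joint speeds; "tau": joint torques, N m; "eef_pos": TCP position; "ee_rot": TCP orientation; "contact_force": force on the tool from outside, world axes, zero at the start; "moment": the same for the moment, N m; "grip_width": opening from 0.0 (shut) to 1.0 (fully open).
Only numpy, scipy, OpenCV 4.12 (cv2) and the standard library are available. Lean on these libraries where they do the work, as an engineer would, in place of code of your own. Each camera call takes 0.05 s, during which the arm holds its last target. There are 200 camera calls.

## Working session

There is one attempt and no reset: what is moved stays moved. The work goes in short steps, Python scripts to look and compute and a tool call to move; the robot and the scene stay as the last step left them, time stands still between calls to the robot, and variables do not carry over. Pictures are saved under pics/ and viewed, about 8 in all and at most 12, crops included, and the job is handed in when it is done.

Besides the shell and the picture viewer there is one more tool, called after "Emit:" in YAML: its name, and indented under it one key for each argument. send_rows: Moves the arm, as the interface text tells. Its arguments: {"type":"object","properties":{"steps":{"type":"string"},"fingers":{"type":"number"}},"required":["steps"]}

```bash
mkdir -p pics
python3 - <<'E'
from workcell import env
import cv2
s=env.read_state();print(s)
for n in("scene","top"):
    im=env.capture(n);cv2.imwrite(f"pics/{n}0.png",im[:,:,::-1]);print(n,env.get_calibration(n))
E
```

```text
{'time': 0.0, 'q': array([ 5.95192658e+01,  1.87320124e+01, -1.10915581e+01,  6.02755710e+01,
        2.76515288e-03,  8.23117474e+01]), 'dq': array([-0.01637796,  0.01171484,  0.09493621,  0.10985108, -0.02661632,
        0.02497012]), 'tau': array([ 3.29861778e-04, -4.43399870e+01,  2.62443173e+01,  1.54407072e-02,
        4.91017283e-05,  2.15221002e-05]), 'eef_pos': array([0.21274751, 0.50657582, 0.24150638]), 'ee_rot': array([ -99.28587207,   89.90081996, -122.07835606]), 'contact_force': array([ 0.66274559, -0.56716557, -0.09019453]), 'moment': array([ 0.02013585,  0.02786206, -0.01977801]), 'grip_width': 1.0042998206285243}
scene {'mtx': array([[422.06302049,   0.        , 325.34424187],
       [  0.        , 422.06302049, 197.36474083],
       [  0.        ,   0.        ,   1.        ]]), 'rvec': array([ 1.83226181,  2.00835014, -0.56262996]), 'tvec': array([ 0.02056573, -0.40933949,  1.4095881 ])}
top {'mtx': array([[441.55225104,   0.        , 319.69865773],
       [  0.        , 441.55225104, 203.39840368],
       [  0.        ,   0.        ,   1.        ]]), 'rvec': array([ 2.14991708, -2.19552531,  0.04182828]), 'tvec': array([0.05618725, 0.5262187 , 1.25108169])}
```

View pics/scene0.png

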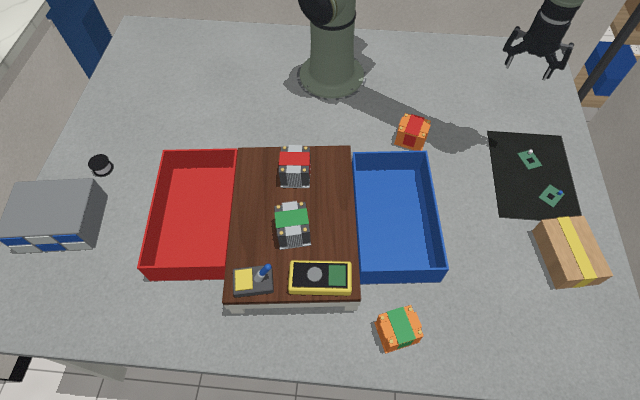

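View pics/top0.png

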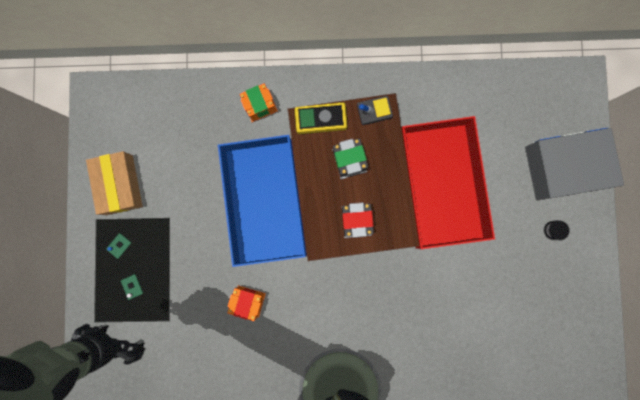

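The top view shows the red-taped scrap at (358,220) and the green-taped sound block at (351,157), both on the shelf. The red bin is to the right (-y) at (448,183) and the blue bin to the left. Things that could be mistaken for the scrap are the orange look-alike with red tape (245,303), the orange one with green tape (257,100) and the sound block. I choose (358,220).

```bash
cat > h.py <<'E'
from workcell import env
import cv2,numpy as np
def ray(n,uv,z):
    c=env.get_calibration(n);R=cv2.Rodrigues(c["rvec"])[0];o=-R.T@c["tvec"]
    d=np.c_[np.array(uv,float).reshape(-1,2),np.ones(len(np.array(uv).reshape(-1,2)))]@np.linalg.inv(c["mtx"]).T@R
    return o+d*((z-o[2])/d[:,2])[:,None]
def blob(im,lo,hi,box):
    h=cv2.cvtColor(im,cv2.COLOR_RGB2HSV);m=cv2.inRange(h,lo,hi)
    k=np.zeros_like(m);x0,y0,x1,y1=box;k[y0:y1,x0:x1]=m[y0:y1,x0:x1]
    c=max(cv2.findContours(k,0,2)[0],key=cv2.contourArea);return c
def rect(n,im,lo,hi,box,z):
    c=blob(im,lo,hi,box);p=ray(n,c.reshape(-1,2),z)[:,:2].astype(np.float32)
    r=cv2.minAreaRect(p*1000);return r,cv2.boundingRect(c)
E
python3 - <<'E'
from h import *
np.set_printoptions(precision=4,suppress=True)
t=cv2.imread("pics/top0.png")[:,:,::-1].copy();s=cv2.imread("pics/scene0.png")[:,:,::-1].copy()
print("red top",rect("top",t,(0,150,100),(6,255,255),(335,195,385,245),.166))
print("grn top",rect("top",t,(45,100,60),(85,255,255),(325,132,378,180),.166))
print("red sc",rect("scene",s,(0,150,100),(6,255,255),(270,140,320,195),.166))
print("grn sc",rect("scene",s,(45,100,60),(85,255,255),(270,198,320,250),.166))
print("bin rim",rect("top",t,(0,150,60),(8,255,255),(400,110,500,255),.085))
print("corners", ray("top",[[289,107],[396,94],[417,247],[309,260]],.1))
print("bin corners", ray("top",[[404,126],[475,117],[494,239],[417,248]],.085))
a=cv2.resize(t[130:255,290:430],None,fx=5,fy=5,interpolation=2)
cv2.imwrite("pics/crop.png",a[:,:,::-1][:600])
E
```

```text
red top (((474.33489990234375, -53.31068420410156), (39.357208251953125, 77.61837768554688), 3.980287551879883), (342, 211, 32, 18))
grn top (((636.9800415039062, -38.42247772216797), (40.68950271606445, 76.67432403564453), 13.962564468383789), (335, 145, 32, 23))
red sc (((482.1263732910156, -53.16083908081055), (50.81774139404297, 75.0474853515625), 5.245181560516357), (278, 152, 32, 18))
grn sc (((638.6519775390625, -39.108463287353516), (40.53868865966797, 73.36671447753906), 14.021077156066895), (275, 208, 34, 20))
bin rim (((573.7808837890625, -299.70599365234375), (337.3641052246094, 209.20631408691406), 6.341785907745361), (400, 117, 94, 132))
corners [[ 0.7879  0.1215  0.1   ]
 [ 0.8156 -0.1709  0.1   ]
 [ 0.4    -0.2133  0.1   ]
 [ 0.371   0.0744  0.1   ]]
bin corners [[ 0.7303 -0.1922  0.085 ]
 [ 0.7499 -0.3858  0.085 ]
 [ 0.4169 -0.4218  0.085 ]
 [ 0.3968 -0.216   0.085 ]]
```

View pics/crop.png

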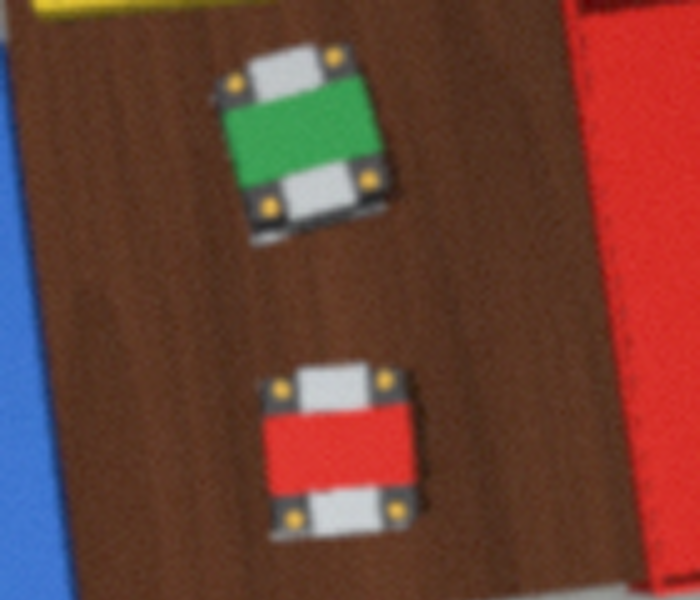

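```bash
cat > go.py <<'E'
from h import *
from scipy.spatial.transform import Rotation as Ro
def rel(target,jaw_deg):
    s=env.read_state();R=Ro.from_euler("xyz",s["ee_rot"],degrees=True).as_matrix()
    d=R.T@(np.array(target)-s["eef_pos"])*1000
    j=R.T@[np.cos(np.radians(jaw_deg)),np.sin(np.radians(jaw_deg)),0]
    a=np.arctan2(j[2],j[1]);a=(a+np.pi/2)%np.pi-np.pi/2
    print("tcp",s["eef_pos"].round(4),"shift mm",d.round(1),"roll",a.round(3),"R\n",R.round(3),"q",s["q"].round(1),"F",s["contact_force"].round(1))
E
python3 -c "
from go import *
rel([.467,.022,.242],6)"
```

```text
tcp [0.2128 0.5066 0.2416] shift mm [   0.  -348.3  422.1] roll 1.068 R
 [[-0.001  0.387  0.922]
 [-0.001  0.922 -0.387]
 [-1.    -0.002 -0.   ]] q [ 59.5  18.7 -11.1  60.3  -0.   82.3] F [-0.5  0.3 -0.4]
```

Emit:
send_rows:
  steps: "0 -20 24 .06; 0 -40 48 .12; 0 -60 72 .18; 0 -80 96 .24; 0 -100 120 .3; 0 -120 144 .36; 0 -140 168 .42; 0 -160 192 .48; 0 -180 216 .54; 0 -200 240 .6; 0 -220 264 .66; 0 -240 288 .72; 0 -260 312 .78; 0 -280 336 .84; 0 -300 360 .9; 0 -320 384 .96; 0 -336 406 1.02; 0 -345 418 1.05; 0 -348 422 1.068; 0 -348 422 1.068"
  fingers: 40

```text
time: 2.1
eef_pos: [0.467, 0.0229, 0.242]
ee_rot: [-123.4, 89.9, 152.6]
contact_force: [0.4, 1.2, -0.8]
grip_width: 0.467
```

Run:
```python
from go import *
rel([.467,.022,.124],6)
t=env.capture("top");s=env.capture("scene")
a=cv2.resize(t[120:270,270:430],None,fx=3,fy=3);b=cv2.resize(s[90:240,220:380],None,fx=3,fy=3)
cv2.imwrite("pics/a1.png",np.hstack([a[:,:390],b[:,:400]])[:,:,::-1])
```

```text
tcp [0.467  0.0229 0.242 ] shift mm [118.   -0.    0.9] roll 0.0 R
 [[-0.001  0.995  0.105]
 [ 0.     0.105 -0.995]
 [-1.    -0.001 -0.001]] q [ -6.3  10.  -22.7  57.4   0.   77.7] F [ 0.4  1.2 -0.8]
```

View pics/a1.png

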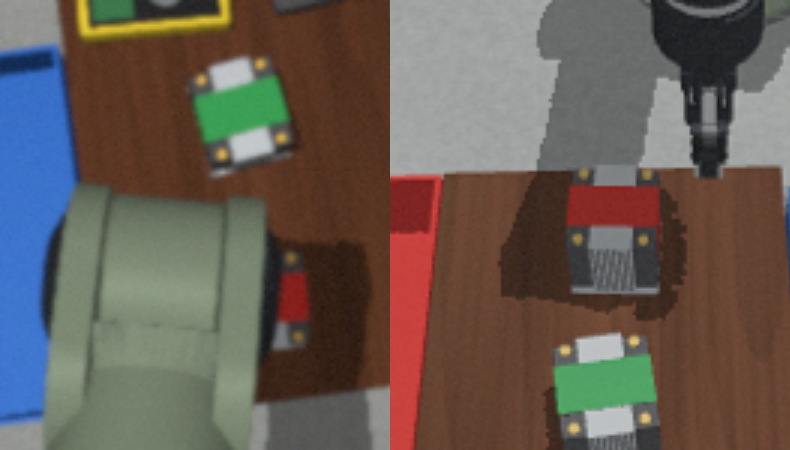

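The hand is on the +y side of the scrap with the fingers clear of it: in the right half of the picture the block is at (612,230) and the fingers at (710,140). Tool z points along the push direction, so I'll descend.

Emit:
send_rows:
  steps: "15 0 0 0; 30 0 0 0; 45 0 0 0; 60 0 0 0; 75 0 0 0; 90 0 0 0; 102 0 0 0; 112 0 0 0; 117 0 0 0; 117 0 0 0; 117 0 3 0; 117 0 8 0; 117 0 14 0; 117 0 20 0; 117 0 26 0; 117 0 32 0; 117 0 38 0; 117 0 44 0; 117 0 50 0; 117 0 50 0"

```text
time: 4.2
eef_pos: [0.4718, -0.0248, 0.1251]
ee_rot: [-178.8, 89.6, 97.3]
contact_force: [-0.9, 9.2, 1.5]
grip_width: 0.466
```

Emit:
send_rows:
  steps: "0 0 5 0; 0 0 10 0; 0 0 16 0; 0 0 22 0; 0 0 28 0; 0 0 34 0; 0 0 40 0; 0 0 46 0; 0 0 52 0; 0 0 58 0; 0 0 64 0; 0 0 70 0; 0 0 76 0; 0 0 82 0; 0 0 87 0; 0 0 92 0; 0 0 96 0; 0 0 99 0; 0 0 100 0; 0 0 100 0"

```text
time: 6.2
eef_pos: [0.4818, -0.1224, 0.1249]
ee_rot: [-179.6, 89.4, 96.6]
contact_force: [-1.3, 14.7, 5.0]
grip_width: 0.468
```

Run:
```python
from go import *
rel([.48,-.2,.124],6)
t=env.capture("top");s=env.capture("scene")
a=cv2.resize(t[120:270,310:510],None,fx=2,fy=2);b=cv2.resize(s[100:250,180:380],None,fx=2,fy=2)
cv2.imwrite("pics/a2.png",np.hstack([a,b])[:,:,::-1])
```

```text
tcp [ 0.4818 -0.1224  0.1249] shift mm [  0.2 -10.1  76.9] roll 0.002 R
 [[-0.001  0.994  0.107]
 [ 0.01   0.107 -0.994]
 [-1.    -0.    -0.01 ]] q [-23.1  20.  -28.2  42.1   0.5  60.8] F [-1.3 14.7  5. ]
```

View pics/a2.png

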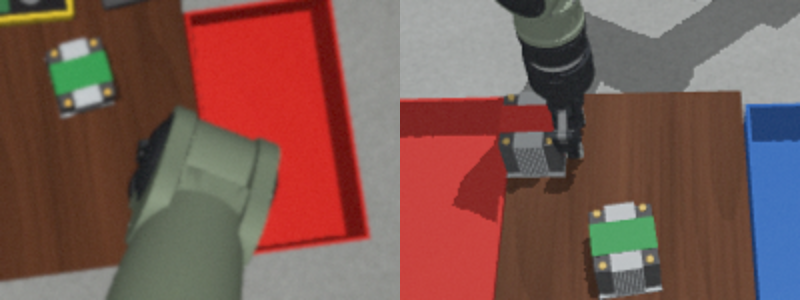

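Emit:
send_rows:
  steps: "0 0 5 0; 0 0 10 0; 0 0 15 0; 0 0 20 0; 0 0 25 0; 0 0 30 0; 0 0 35 0; 0 0 40 0; 0 0 45 0; 0 0 50 0; 0 0 55 0; 0 0 60 0; 0 0 65 0; 0 0 70 0; 0 0 75 0; 0 0 80 0; 0 0 85 0; 0 0 88 0; 0 0 88 0; 0 0 88 0"

```text
time: 8.3
eef_pos: [0.4922, -0.2138, 0.1252]
ee_rot: [-149.7, 90.0, 126.3]
contact_force: [0.4, -0.3, 0.4]
grip_width: 0.469
```

Run:
```python
from go import *
rel([.48,-.2,.124],6)
t=env.capture("top");s=env.capture("scene")
a=cv2.resize(t[120:270,310:510],None,fx=2,fy=2);b=cv2.resize(s[100:250,130:330],None,fx=2,fy=2)
cv2.imwrite("pics/a3.png",np.hstack([a,b])[:,:,::-1])
```

```text
tcp [ 0.4922 -0.2138  0.1252] shift mm [  1.2 -10.6 -15. ] roll 0.0 R
 [[-0.     0.994  0.105]
 [ 0.     0.105 -0.994]
 [-1.    -0.    -0.   ]] q [-31.4  23.5 -22.5  44.    0.   52.6] F [ 0.4 -0.3  0.4]
```

View pics/a3.png

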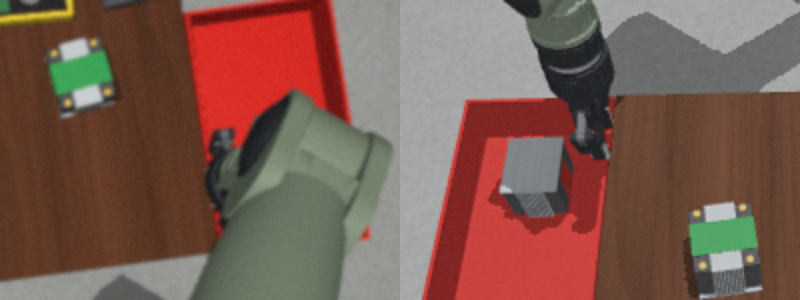

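The block lies in the red bin, at (535,175) in the right half, and there is no contact force. I'll rise and retreat.

Emit:
send_rows:
  steps: "-15 0 0 0; -35 0 0 0; -60 0 0 0; -85 0 0 0; -110 0 0 0; -120 0 -10 0; -125 0 -35 0; -125 0 -60 0; -125 0 -85 0; -125 0 -110 0; -125 0 -135 0; -125 0 -160 0; -125 0 -185 0; -125 0 -210 0; -125 0 -235 0; -125 0 -260 0; -125 0 -280 0; -125 0 -290 0; -125 0 -290 0; -125 0 -290 0"

```text
time: 10.4
eef_pos: [0.4617, 0.0743, 0.25]
ee_rot: [-45.7, 90.0, -129.7]
contact_force: [0.5, 0.3, 0.2]
grip_width: 0.466
```

Run:
```python
from go import *
rel([.48,-.2,.124],6)
t=env.capture("top");s=env.capture("scene")
try: print("grn top",rect("top",t,(45,100,60),(85,255,255),(325,132,378,180),.166)[0])
except Exception as e: print(e)
print("grn sc",rect("scene",s,(45,100,60),(85,255,255),(270,198,320,250),.166)[0])
a=cv2.resize(t[120:270,310:510],None,fx=2,fy=2);b=cv2.resize(s[100:250,130:330],None,fx=2,fy=2)
cv2.imwrite("pics/a4.png",np.hstack([a,b])[:,:,::-1])
```

```text
tcp [0.4617 0.0743 0.25  ] shift mm [126.1 -10.5 274.7] roll 0.001 R
 [[-0.     0.994  0.105]
 [-0.     0.105 -0.994]
 [-1.    -0.     0.   ]] q [  0.1   9.6 -21.9  58.5  -0.   84.1] F [0.5 0.3 0.2]
grn top ((637.0679931640625, -38.30551528930664), (40.89761734008789, 76.84590148925781), 13.985679626464844)
grn sc ((638.6246337890625, -38.99894332885742), (40.53868865966797, 73.14095306396484), 14.021077156066895)
```

View pics/a4.png

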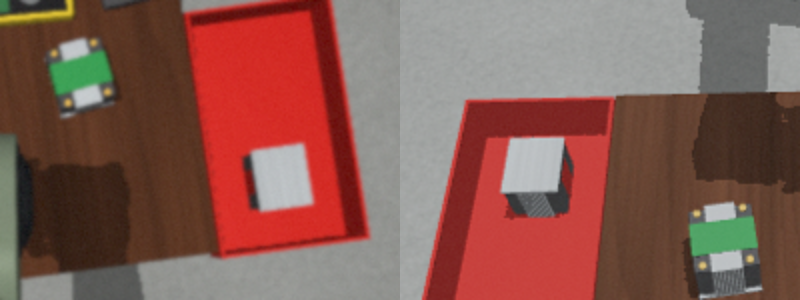

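The block lies flat in the red bin, at (280,177) in the left half, and is clear of the walls. The sound transformer has not moved.

```bash
python3 -c "
from workcell import env
print(env.job_done())"
```

```text
the job is handed in; nothing more can be done
None
```

The burnt-out transformer with the red tape is in the red scrap bin, and I handed the job in at about 10.5 s. I pushed it along the shelf with half-open fingers until it tipped over the -y end, then raised and withdrew the arm.

- **Scrap:** the last pictures show it lying flat in the red bin, clear of the walls.
- **Sound transformer:** measured before and after, it moved less than 0.2 mm and turned less than 0.1°, so it is where it stood.
- **Forces:** the highest contact force in the readings at the end of each move was about 16 N. After the retreat it was near zero, with the arm touching nothing.
- **Disagreement:** the two cameras first differed by about 8 mm on the scrap's x position. The scene camera's colour mask had included the block's side face, so I used the top view.

No checks failed.

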